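Focus a close-up camera by counting clicks

ROBOT

A 6-joint arm with a two-finger parallel gripper is mounted at the origin on the work surface. World frame = base frame: x ahead of the robot, y to its left, z up, the work surface at z = 0. Lengths are in m, angles in rad, forces in N, time in s.
With the tool pointing down it reaches from about 0.325 to 0.775 m from the base axis. Payload 5.5 kg.
Tool frame: the origin (TCP) lies between the finger pads; the fingertips stand 8 mm ahead of it and the grasp point (between the pads) lies 11 mm behind it (robot.tips_ahead is the distance from the TCP to the fingertips, in m); z points along the fingers, y is the line along which they close (so a half turn about z gives the same grasp; the last joint's range is limited). The gripper opens to 85 mm and grips with 20 to 120 N. Pads are 22 mm wide; open, the fingers measure 114 mm over their backs; the gripper's body (76 mm by 85 mm) begins 54 mm behind the grasp point. The pads swing forward as they close: fully open they stand 13 mm farther back than shut.
Start: joints at [-1.35, 0.091, 1.231, -0, 1.82, -0.057], TCP at [0.165, -0.577, 0.239] pointing down, gripper open.
Joint ranges: [-2.87, 2.87], [-0.86, 2.18], [0.17, 2.46], [-1.51, 4.65], [0.06, 2.69], [-2.65, 2.65]. Speed limits (rad/s): [2.57, 2.57, 3.01, 3.14, 3.14, 3.14].

INTERFACE

Orientations are given as a unit quaternion [x, y, z, w].
In Python, from cell import status, vision, finish_job, robot gives the robot as it stands.
- The arm moves only by the tool send_rows, never from a script. Its argument "plan" is a list of rows, each an object with "fingers": the gripper's target within -1 to 1 (fully open at 1, half-way at 0, shut at -1); "linear": the shift along the tool's x, y, z in cm, a list of three; "delta_rot": the turn, a rotation vector about the tool's x, y, z in rad, a list of three. A call has 1 to 10 rows; each row is the pose to reach, as a shift and turn from the pose commanded when the call began, along the tool's axes at that moment; what a row does not reach only later rows make up. A row lasts 1/8 s, in which the tool goes at most 62.5 mm and 10.7 degrees, less where a joint would pass 70% of its speed; a pose out of reach is approached as far as the arm can. A call with a gripper value outside its range is refused whole. The fingers move at their own pace and stop on an object; "newtons" is the grip in N (left out, the last holds). Time passes only in rows, so rows that repeat a pose let the fingers close. It gives the time, the measured TCP pose, the force, the opening and the grip force at its end, in the units of the state.
- status.observe(): the state, without advancing time (a new reading comes with each control period).
- vision.capture(name): name is "scene" or "top" or "wrist"; returns a dict with "frame" (420x560x3 uint8, blue, green, red), "range_z" (420x560 float32, m along the optical axis (not along the pixel's ray), 0 where there is no reading), "K" (3x3 intrinsics, pixels), "D" ([k1, k2, p1, p2, k3] as OpenCV has them; the pictures are not rectified), "R" (3x3) and "t" (3): a world point X has camera coordinates R X + t; the wrist camera has in their place "hand_eye" (4x4, takes a point from camera to tool coordinates, whose origin is the TCP and whose axes are the flange's). Camera axes: x right, y down, z forward; pixel columns grow to the right and rows downward; lengths in m; the calibration is good to about 2 mm. A picture is of the moment at which its call begins: read the wrist's pose just before it.
- finish_job(): hands the job in; it is judged then, once.
The state is a dict: "time_s": time; "joint_pos": joint angles; "joint_velocities": joint speeds; "joint_torque": joint torques, N m; "ee_pos": TCP position; "orientation": TCP orientation; "force": force on the tool from outside, world axes, zero at the start; "ft_torque": the same for the moment, N m; "gripper_width": opening from 0.0 (shut) to 1.0 (fully open); "grasp_force": force on a finger pad.
Only numpy, scipy, OpenCV 4.12 (cv2) and the standard library are available. Lean on these libraries where they do the work, as an engineer would, in place of code of your own. Each camera call takes 0.05 s, during which the arm holds its last target. There are 200 camera calls.

TASK

Set the close-up camera's focus: with the knob at the upper end of the tilted rail, turn clockwise until the camera carriage comes up gently against its end stop, without forcing it, then turn back counter-clockwise exactly five clicks, counting them by feel, and let go of the knob. Leave the stone under the camera and the things around the stand where they are.

Things in the scene. Friction and masses are not known exactly. Their poses are not given: they have to be found in the camera images.
- knob_mid (a point): Centre of the aluminium ribbed focusing knob at the rail's upper end: 52 mm in diameter, 34 mm long (17 mm either side), free all round. Point fixed to the rail; z is the turning axis, up out of the knob's free end, leaning 30 degrees from vertical over the stand's back; x points to the camera's side. Turned by friction at its rim: a grip of 40 to 80 N is right.
- knob_end (a point): Centre of the knob's free end face, fixed to the rail, axes as knob_mid. Looking down on it, clockwise raises the camera, counter-clockwise lowers it. 20 clicks a turn, 18 degrees each. Leaving a notch takes 0.3 to 0.6 N m; the resistance falls to nothing half a click on, where the screw snaps into the next notch: one wave of resistance per click, almost free (under 0.02 N m) in between.
- click_housing (a point): Centre of the steel click housing, 68 mm wide, 24 mm long, its top 6 mm below the knob; fixed to the rail, axes as knob_mid. The knob's free play on the worn screw differs each time, 5 to 45 degrees, taken up at each change of direction. The screw stays in its notch when let go. The stop, 3 degrees beyond the uppermost notch, is firm: 0.7 N m some 3 degrees into it; over 1.2 N m is forcing.
- carriage_top (a point): Centre of the upper end face of the aluminium carriage (38 x 64 x 50 mm) that runs on the rail and carries the black camera (56 x 66 x 54 mm) with its lens pointing down the rail at the stone. Axes as knob_mid.
- rail_home (a point): Point fixed to the rail where carriage_top lies when the carriage is in its uppermost notch, at the end stop; the five clicks are counted from this notch. Axes as knob_mid: along z the carriage is 0.5 mm lower for every click. It starts 2 to 5 clicks below.
- stand: Black steel base of the camera stand, 280 x 180 mm, top at 16 mm, fixed to the table; origin on the table under it, 10 mm from its centre towards the stage, x axis from the knob's end towards the stage with the stone. The rail, its column and the camera stand on it. The knob's centre is 139 mm behind the origin (-x) and 263 mm up.
- specimen_mid (a point): Middle of the rough greenish stone (about 75 x 62 x 46 mm) lying loose on the round rubber stage under the camera: leave it.
- offcut_mid (a point): Middle of a loose dark rough stone, about 85 x 65 x 50 mm, beside the stand: leave it.
- nodule_mid (a point): Middle of a loose brown rough stone, about 70 x 60 x 45 mm, beside the stand: leave it.
- tape_mid (a point): Middle of a loose roll of tape, 96 mm across and 45 mm high, lying flat beside the stand: leave it.
- gem_box_mid (a point): Middle of a loose small display box with a clear lid, 90 x 70 x 33 mm, beside the stand: leave it.
- flask_mid (a point): Middle of a red upright drinking flask, 68 mm in diameter, 210 mm tall: leave it.
- loupe_mid (a point): Middle of a black desk magnifier, 68 mm in diameter, 40 mm high: leave it.
- brush_grip (a point): Handle of a loose 170 mm brush lying on the table: leave it.

How it is judged:
On the way:
1. the carriage has been brought up to its end stop (into the uppermost notch or against the stop) (z of carriage_top in the frame of rail_home above -0.0002 m), for 0.1 s.
At the end, for the whole second after the job is handed in: The carriage rests in the fifth notch below the uppermost one, 2.5 mm below its place at the end stop (within half a click, 0.25 mm, which only the fifth notch meets) (z of carriage_top in the frame of rail_home between -0.00275 and -0.00225 m); the robot touches nothing.
It fails at once if the carriage is forced against its end stop (the knob turned on with over about 1.2 N m) (z of carriage_top in the frame of rail_home above 0.0003 m).
It fails at once if the stone under the camera is shifted by more than 10 mm (distance of specimen_mid from where it was at the start of the episode above 0.01 m).
It fails at once if one of the things beside the stand (dark stone, brown stone, tape roll, display box) is shifted by more than 25 mm (distance of any of offcut_mid, nodule_mid, tape_mid, gem_box_mid from where it was at the start of the episode above 0.025 m).
It fails at once if the flask, the magnifier or the brush is shifted by more than 25 mm (distance of any of flask_mid, loupe_mid, brush_grip from where it was at the start of the episode above 0.025 m).
It also fails if it takes over 72 s, if anything falls off the work surface, if the arm or the gripper's body presses on something with over 40 N, if the wrist force passes 120 N, or if a joint passes its speed limit or range.

## Working session

There is one attempt and no reset: what is moved stays moved. The work goes in short steps, Python scripts to look and compute and a tool call to move; the robot and the scene stay as the last step left them, time stands still between calls to the robot, and variables do not carry over. Pictures are saved under pics/ and viewed, at most 10 in all, crops included, and the job is handed in when it is done.

Besides the shell and the picture viewer there is one more tool, called after "Request:" as name(argument=value, ...) on one line, values as JSON. send_rows: Moves the arm, as the interface text tells. Its arguments: {"type":"object","properties":{"plan":{"type":"array"},"newtons":{"type":"number"}},"required":["plan"]}

```bash
ls; mkdir -p pics; python3 - <<'E'
from cell import status, vision, robot
import cv2,numpy as np
print(status.observe()); print([a for a in dir(robot) if a[0]!='_'])
for n in ("scene","top"):
    c=vision.capture(n); cv2.imwrite(f"pics/{n}0.png",c["frame"]); np.savez(f"{n}0.npz",**c)
    print(n,c["K"],c["R"],c["t"],c["D"])
E
```

```text
pics
{'time_s': 0.0, 'joint_pos': array([-1.34968524e+00,  9.18762857e-02,  1.23188769e+00,  3.24895784e-05,
        1.81978712e+00, -5.66816886e-02]), 'joint_velocities': array([ 0.00096031, -0.00088045, -0.00048092,  0.0019847 ,  0.00065446,
       -0.00097658]), 'joint_torque': array([-8.65341135e-04, -4.58740497e+01, -4.18016016e+01, -2.50633557e-04,
        1.19326345e-02, -1.87312629e-06]), 'ee_pos': array([ 0.16450173, -0.57673688,  0.23813939]), 'orientation': array([ 9.90368368e-01,  1.38454097e-01, -6.47212997e-05, -9.77208534e-04]), 'force': array([ 0.39698851, -0.05231283, -0.64380676]), 'ft_torque': array([ 0.03289386, -0.02383905, -0.04324478]), 'grasp_force': 0.0, 'gripper_width': 0.9996911571101186}
['MotionError', 'tips_ahead']
scene [[513.29379157   0.         272.47612345]
 [  0.         513.29379157 207.21294816]
 [  0.           0.           1.        ]] [[-0.305348    0.95217994  0.01076816]
 [ 0.77938145  0.2563996  -0.57168506]
 [-0.547108   -0.16617038 -0.82040249]] [ 0.1352381  -0.33513708  1.89622606] [0.02556954 0.         0.         0.         0.        ]
top [[471.60571881   0.         273.23448025]
 [  0.         471.60571881 206.05657159]
 [  0.           0.           1.        ]] [[ 0.00620572 -0.99997255 -0.00404795]
 [-0.98185523 -0.00532595 -0.18955723]
 [ 0.18953047  0.00515084 -0.98186133]] [0.03552542 0.57665445 1.60897124] [-0.0683071  0.         0.         0.         0.       ]
```

View pics/scene0.png

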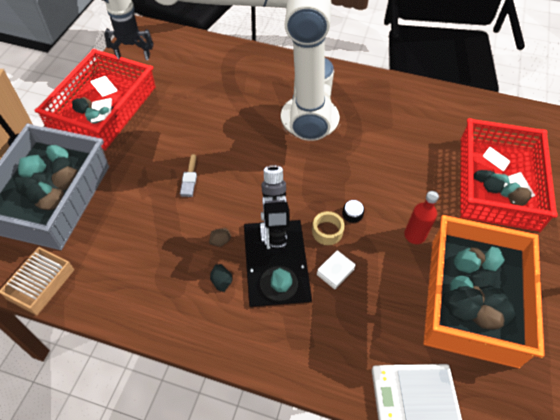

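View pics/top0.png

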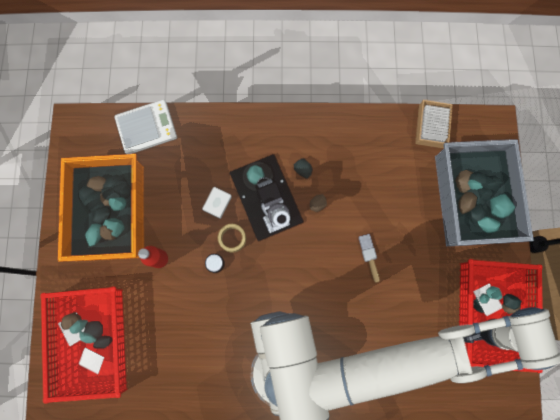

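The scene picture shows the stand near (277,262) and the knob's light end at (273,175). The top view shows the stand at (265,197), rotated, with the knob at (281,217). Next I'll measure both.

```bash
cat > h.py <<'E'
import numpy as np,cv2
def ray(c,uv):
    n=cv2.undistortPoints(np.array([[uv]],float),c["K"],c["D"])[0,0]
    R=c["R"]; d=R.T@np.array([n[0],n[1],1.]); return -R.T@c["t"],d
def onplane(c,uv,z):
    o,d=ray(c,uv); return o+d*(z-o[2])/d[2]
def cloud(c,R=None,t=None):
    z=c["range_z"]; v,u=np.mgrid[:z.shape[0],:z.shape[1]]
    n=cv2.undistortPoints(np.stack([u,v],-1).reshape(-1,1,2).astype(float),c["K"],c["D"])[:,0]
    P=np.c_[n,np.ones(len(n))]*z.reshape(-1,1)
    P=(P-c["t"])@c["R"] if R is None else P@R.T+t
    return P.reshape(*z.shape,3)
E
python3 - <<'E'
from h import *
for n,box in (("top",(215,140,320,250)),("scene",(230,150,320,310))):
    c=dict(np.load(f"{n}0.npz")); P=cloud(c); f=c["frame"]
    roi=np.zeros(f.shape[:2],bool); x0,y0,x1,y1=box; roi[y0:y1,x0:x1]=1
    ok=roi&(c["range_z"]>0)
    b=ok&(abs(P[...,2]-.016)<.008)&(f.max(-1)<45)
    q=P[b]; (cx,cy),s,a=cv2.minAreaRect(q[:,:2].astype(np.float32)); print(n,"base",b.sum(),cx,cy,s,a, np.median(q[:,2]))
    k=ok&(P[...,2]>.215); q=P[k]; print("high pts",len(q),q.min(0),q.max(0),np.median(q,axis=0))
    np.save(n+"high.npy",q)
    cr=cv2.resize(f[y0:y1,x0:x1],None,fx=4,fy=4,interpolation=cv2.INTER_CUBIC); cv2.imwrite(f"pics/{n}crop.png",cr[:600,:800])
a,b=cv2.imread("pics/topcrop.png"),cv2.imread("pics/scenecrop.png"); h=max(a.shape[0],b.shape[0])
p=lambda i:cv2.copyMakeBorder(i,0,h-i.shape[0],0,0,0)
cv2.imwrite("pics/both.png",np.hstack([p(a),p(b)])[:600,:800])
E
```

```text
top base 1492 0.6205886602401733 0.0663410946726799 (0.27128246426582336, 0.17380549013614655) 23.3748722076416 0.015953828492169083
high pts 930 [ 0.4732376  -0.01159702  0.21606428] [0.63394756 0.09693557 0.29418095] [0.55387822 0.03824503 0.24710725]
scene base 3140 0.623855710029602 0.06855106353759766 (0.28138208389282227, 0.178786963224411) 22.864028930664062 0.016111451458563054
high pts 1283 [ 0.4717792  -0.01050336  0.21502367] [0.63949173 0.0987916  0.29187063] [0.5525538  0.04085801 0.24509234]
```

View pics/both.png

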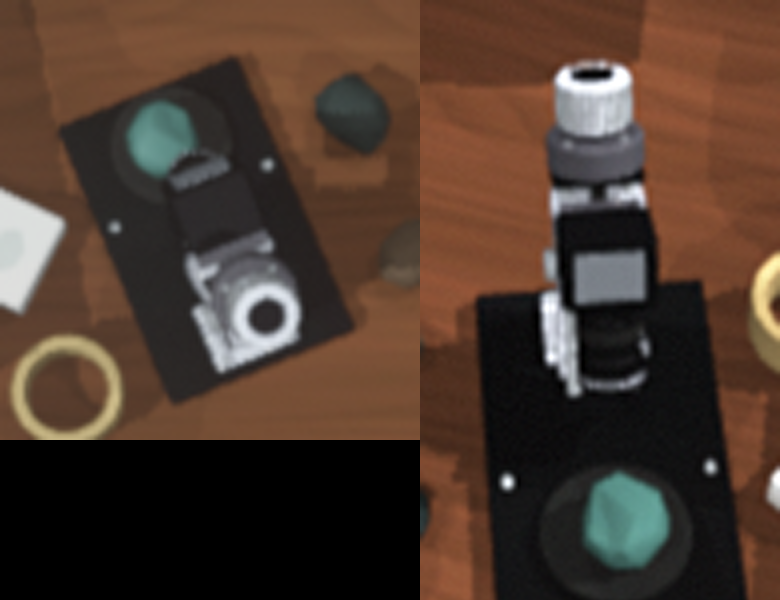

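The crops show the knob's ring face centred at crop (268,312) in the top view, full image (282,218). In the scene view it is at crop (172,72), full image (273,168).

```bash
python3 - <<'E'
from h import *
from scipy.spatial.transform import Rotation as Ro
t=dict(np.load("top0.npz"));s=dict(np.load("scene0.npz"))
yaw=np.radians(23.1); f=np.array([np.cos(yaw),np.sin(yaw),0]); ax=-.5*f+np.array([0,0,.866])
org=np.array([.6225,.0675,0])+.01*f; mid=org-.139*f+[0,0,.263]; print("mid from stand",mid,"end",mid+.017*ax)
print("plane",onplane(t,(282,218),mid[2]+.0147),onplane(s,(273,168),mid[2]+.0147))
(o1,d1),(o2,d2)=ray(t,(282,218)),ray(s,(273,168))
k=np.linalg.lstsq(np.c_[d1,-d2],o2-o1,rcond=None)[0]; a,b=o1+k[0]*d1,o2+k[1]*d2; print("tri",(a+b)/2,np.linalg.norm(a-b))
# bright knob-rim/face points by depth
for n,c in(("top",t),("scene",s)):
    P=cloud(c);q=P-(mid+.017*ax);h=q@ax;r=np.linalg.norm(q-h[...,None]*ax,axis=-1)
    m=(abs(h)<.008)&(r<.03); p=P[m]; print(n,m.sum(),p.mean(0),"h",h[m].mean(), np.linalg.svd(p-p.mean(0))[2][2])
E
```

```text
mid from stand [0.50384303 0.01688851 0.263     ] end [0.49602454 0.01355365 0.277722  ]
plane [0.49673941 0.01089417 0.2777    ] [0.49215214 0.01415134 0.2777    ]
tri [0.49558775 0.01299944 0.28158561] 0.00421927143001973
top 216 [0.49552933 0.01364892 0.27855155] h 0.0009274530827522306 [-0.4290004  -0.1717924   0.88681792]
scene 144 [0.50277709 0.01666613 0.28103436] h -0.0008476364938791981 [-0.37743501 -0.17138975  0.91003756]
```

```bash
cat >> h.py <<'E'
from scipy.spatial.transform import Rotation as Ro
yaw=np.radians(23.1); F=np.array([np.cos(yaw),np.sin(yaw),0]); AX=-.5*F+np.array([0,0,.866]); MID=np.array([.504,.0168,.263])
def Rt(turn):
    z=-AX; x=np.array([-F[1],F[0],0]); return Ro.from_matrix(np.c_[x,np.cross(z,x),z])*Ro.from_rotvec([0,0,turn])
def to(s,p,R):
    R0=Ro.from_quat(s["orientation"]); return 100*R0.inv().apply(p-s["ee_pos"]),(R0.inv()*R).as_rotvec()
E
python3 - <<'E'
from h import *
from cell import status
s=status.observe()
print(to(s,np.array([.30,-.35,.40]),Rt(-1.3))); print(to(s,MID+.12*AX,Rt(-1.3)))
E
```

```text
(array([ 19.25241221, -18.12056927, -16.14222578]), array([-0.76357876,  0.15066292, -2.89897315]))
(array([ 42.974612  , -47.04477233, -12.77925522]), array([-0.76357876,  0.15066292, -2.89897315]))
```

Request:
send_rows(plan=[{"fingers": 1,"linear": [0,0,-6],"delta_rot": [-0.04,0.01,-0.16]},{"fingers": 1,"linear": [3,-3,-12],"delta_rot": [-0.09,0.02,-0.33]},{"fingers": 1,"linear": [7,-7,-15],"delta_rot": [-0.13,0.03,-0.5]},{"fingers": 1,"linear": [10,-10,-16],"delta_rot": [-0.17,0.03,-0.66]},{"fingers": 1,"linear": [13,-13,-16],"delta_rot": [-0.21,0.04,-0.82]},{"fingers": 1,"linear": [16,-17,-16],"delta_rot": [-0.26,0.05,-0.98]},{"fingers": 1,"linear": [19,-21,-16],"delta_rot": [-0.3,0.06,-1.14]},{"fingers": 1,"linear": [22,-25,-16],"delta_rot": [-0.34,0.07,-1.3]},{"fingers": 1,"linear": [25,-28,-16],"delta_rot": [-0.38,0.08,-1.46]},{"fingers": 1,"linear": [27,-30,-16],"delta_rot": [-0.42,0.08,-1.6]}])

```text
time_s: 1.35
ee_pos: [0.3423, -0.2128, 0.3993]
orientation: [0.569, 0.8, 0.061, 0.181]
force: [0.0, -0.6, 0.3]
gripper_width: 0.999
grasp_force: 0.0
```

```bash
python3 - <<'E'
from h import *
from cell import status
s=status.observe(); print(s["joint_pos"]); print(to(s,MID+.11*AX,Rt(-1.3)))
E
```

```text
[-0.79100028 -0.64686195  1.58266816  0.18859257  1.86000328 -1.04033291]
(array([17.09270893, 15.80640788,  5.56275075]), array([-0.34485712,  0.06769595, -1.29185397]))
```

Request:
send_rows(plan=[{"fingers": 1,"linear": [2,2,0],"delta_rot": [-0.04,0.01,-0.16]},{"fingers": 1,"linear": [5,4,0],"delta_rot": [-0.09,0.02,-0.33]},{"fingers": 1,"linear": [8,6,1],"delta_rot": [-0.13,0.03,-0.5]},{"fingers": 1,"linear": [10,9,2],"delta_rot": [-0.17,0.03,-0.66]},{"fingers": 1,"linear": [12,12,3],"delta_rot": [-0.21,0.04,-0.82]},{"fingers": 1,"linear": [15,14,4],"delta_rot": [-0.26,0.05,-0.98]},{"fingers": 1,"linear": [17.1,15.8,5],"delta_rot": [-0.3,0.06,-1.14]},{"fingers": 1,"linear": [17.1,15.8,5.5],"delta_rot": [-0.345,0.068,-1.292]},{"fingers": 1,"linear": [17.1,15.8,5.56],"delta_rot": [-0.345,0.068,-1.292]},{"fingers": 1,"linear": [17.1,15.8,5.56],"delta_rot": [-0.345,0.068,-1.292]}])

```text
time_s: 2.6
ee_pos: [0.454, -0.0074, 0.3585]
orientation: [-0.059, 0.964, 0.086, 0.244]
force: [0.4, 0.4, 0.5]
gripper_width: 1.001
grasp_force: 0.0
```

```bash
python3 - <<'E'
from h import *
from cell import status,vision
s=status.observe(); print(s["joint_pos"],s["ft_torque"]); print(to(s,MID-.006*AX,Rt(-1.3)))
c=vision.capture("wrist"); cv2.imwrite("pics/w1.png",c["frame"])
H=c["hand_eye"];R0=Ro.from_quat(s["orientation"]).as_matrix()
P=cloud(c,R0@H[:3,:3],R0@H[:3,3]+s["ee_pos"])
q=P-(MID+.017*AX);h=q@AX;r=np.linalg.norm(q-h[...,None]*AX,axis=-1)
m=(abs(h)<.006)&(r<.035)&(c["range_z"]>0)
p=P[m];print(m.sum(),"h",np.median(h[m]))
u=np.argwhere(m)[:,::-1].astype(np.float32); (cc,rad)=cv2.minEnclosingCircle(u);print("px",cc,rad)
E1=Rt(0).as_matrix(); e=(p-MID)@E1[:,:2]; print("centre offs in x0,y0 mm",1e3*np.array(cv2.minEnclosingCircle(e.astype(np.float32))[0]),1e3*cv2.minEnclosingCircle(e.astype(np.float32))[1], 1e3*(np.percentile(e,2,axis=0)+np.percentile(e,98,axis=0))/2)
E
```

```text
[-0.34460364 -0.64999389  1.70175726  0.34705019  1.68154133 -1.92686856] [-0.12510713  0.21073539 -0.02153807]
(array([ 0.04746507,  0.28480029, 11.64010058]), array([-2.24974817e-03, -5.85773311e-05, -9.56411546e-03]))
2994 h 0.0006925191594455981
px (286.0625, 207.0) 32.078189849853516
centre offs in x0,y0 mm [ 0.49278751 -0.03821069] 26.386449113488197 [ 0.98967192 -0.88161018]
```

View pics/w1.png

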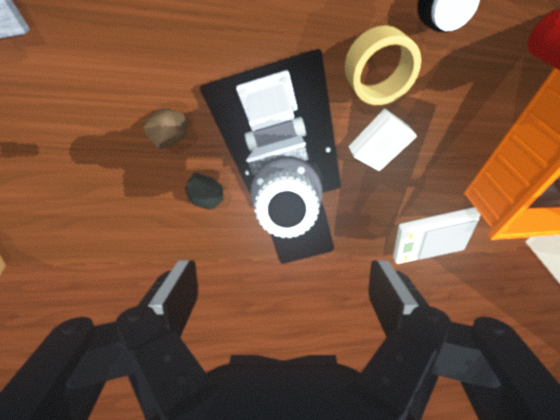

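The wrist picture shows the knob's ring at (286,207), radius 32 px. That puts it 0.5 mm from my estimate, with the right diameter. Next I turn the tool to centre joint 6's travel and go partway down.

Request:
send_rows(plan=[{"fingers": 1,"linear": [0,0,1],"delta_rot": [0,0,0.17]},{"fingers": 1,"linear": [0,0,2],"delta_rot": [0,0,0.34]},{"fingers": 1,"linear": [0,0,3],"delta_rot": [0,0,0.5]},{"fingers": 1,"linear": [0,0,4],"delta_rot": [0,0,0.67]},{"fingers": 1,"linear": [0,0,5],"delta_rot": [0,0,0.84]},{"fingers": 1,"linear": [0,0,6],"delta_rot": [0,0,1.0]},{"fingers": 1,"linear": [0,0,6],"delta_rot": [0,0,1.0]},{"fingers": 1,"linear": [0,0,6],"delta_rot": [0,0,1.0]},{"fingers": 1,"linear": [0,0,6],"delta_rot": [0,0,1.0]}])

```text
time_s: 3.78
ee_pos: [0.4817, 0.0046, 0.3072]
orientation: [0.408, 0.875, 0.192, 0.174]
force: [-0.0, 0.7, 0.3]
gripper_width: 1.001
grasp_force: 0.0
```

```bash
python3 - <<'E'
from h import *
from cell import status
s=status.observe(); print(s["joint_pos"],s["ft_torque"],s["force"]); print(to(s,MID-.006*AX,Rt(-.3)))
E
```

```text
[-0.28332452 -0.62561052  1.78228052  0.32124258  1.56379067 -0.91471139] [-0.08463378  0.22717401 -0.01814387] [-0.03168203  0.69331426  0.26697187]
(array([0.25766875, 0.05454698, 5.69241035]), array([-0.00011791,  0.00189326, -0.00432954]))
```

Request:
send_rows(plan=[{"fingers": 1,"linear": [0.25,0.05,1.5],"delta_rot": [0,0,0]},{"fingers": 1,"linear": [0.25,0.05,3],"delta_rot": [0,0,0]},{"fingers": 1,"linear": [0.25,0.05,4.5],"delta_rot": [0,0,0]},{"fingers": 1,"linear": [0.25,0.05,5.5],"delta_rot": [0,0,0]},{"fingers": 1,"linear": [0.25,0.05,5.7],"delta_rot": [0,0,0]},{"fingers": 1,"linear": [0.25,0.05,5.7],"delta_rot": [0,0,0]}])

```text
time_s: 4.53
ee_pos: [0.5068, 0.0181, 0.2571]
orientation: [0.409, 0.875, 0.192, 0.173]
force: [0.1, 0.6, -0.5]
gripper_width: 0.997
grasp_force: 0.0
```

```bash
python3 - <<'E'
from h import *
from cell import status
s=status.observe(); print(s["joint_pos"],s["ft_torque"],s["force"]); print(to(s,MID-.006*AX,Rt(-.3)))
E
```

```text
[-0.22700619 -0.58663751  1.84802343  0.30032814  1.44903824 -0.89509657] [-0.04756055  0.24862079 -0.0133743 ] [ 0.08984948  0.62496533 -0.49610237]
(array([-0.01373801,  0.02168118, -0.06747331]), array([-0.00058097,  0.00094021, -0.00577369]))
```

Request:
send_rows(plan=[{"fingers": -1,"linear": [0,0,0],"delta_rot": [0,0,0]},{"fingers": -1,"linear": [0,0,0],"delta_rot": [0,0,0]},{"fingers": -1,"linear": [0,0,0],"delta_rot": [0,0,0]},{"fingers": -1,"linear": [0,0,0],"delta_rot": [0,0,0]},{"fingers": -1,"linear": [0,0,0],"delta_rot": [0,0,0]},{"fingers": -1,"linear": [0,0,0],"delta_rot": [0,0,0]},{"fingers": -1,"linear": [0,0,0],"delta_rot": [0,0,0]},{"fingers": -1,"linear": [0,0,0],"delta_rot": [0,0,0]}], newtons=50)

```text
time_s: 5.52
ee_pos: [0.5063, 0.0174, 0.2576]
orientation: [0.409, 0.875, 0.192, 0.173]
force: [-5.2, -2.9, 2.8]
gripper_width: 0.597
grasp_force: 51.7
```

```bash
cat > f.py <<'E'
from h import *
from cell import status
s=status.observe(); d=(Rt(-.3).inv()*Ro.from_quat(s["orientation"])).as_rotvec(); T=s["ft_torque"]
print("turn %.1f deg q6 %.3f  tq about tool z %.3f  |T| %.2f F %s g %.0f"%(np.degrees(d[2]),s["joint_pos"][5],-T@AX,np.linalg.norm(T),np.round(s["force"],1),s["grasp_force"]),np.round(T,2))
E
python3 f.py
```

```text
turn 0.3 deg q6 -0.895  tq about tool z 0.005  |T| 0.89 F [-5.2 -2.9  2.8] g 52 [-0.32  0.83  0.01]
```

Request:
send_rows(plan=[{"fingers": -1,"linear": [0,0,0],"delta_rot": [0,0,0.08]},{"fingers": -1,"linear": [0,0,0],"delta_rot": [0,0,0.08]}])

```text
time_s: 5.78
ee_pos: [0.5062, 0.0174, 0.2576]
orientation: [0.444, 0.858, 0.198, 0.165]
force: [-5.9, -2.8, 2.2]
gripper_width: 0.591
grasp_force: 51.8
```

```bash
python3 f.py
```

```text
turn 4.9 deg q6 -0.815  tq about tool z -0.335  |T| 1.01 F [-5.9 -2.8  2.2] g 52 [-0.53  0.81  0.29]
```

Request:
send_rows(plan=[{"fingers": -1,"linear": [0,0,0],"delta_rot": [0,0,0.08]},{"fingers": -1,"linear": [0,0,0],"delta_rot": [0,0,0.08]}])

```text
time_s: 6.02
ee_pos: [0.5062, 0.0174, 0.2576]
orientation: [0.478, 0.84, 0.205, 0.157]
force: [-5.5, -2.6, 1.6]
gripper_width: 0.6
grasp_force: 51.8
```

```bash
python3 f.py
```

```text
turn 9.5 deg q6 -0.734  tq about tool z 0.040  |T| 0.97 F [-5.5 -2.6  1.6] g 52 [-0.41  0.88 -0.06]
```

Request:
send_rows(plan=[{"fingers": -1,"linear": [0,0,0],"delta_rot": [0,0,0.08]},{"fingers": -1,"linear": [0,0,0],"delta_rot": [0,0,0.08]}])

```text
time_s: 6.28
ee_pos: [0.5062, 0.0174, 0.2576]
orientation: [0.511, 0.82, 0.211, 0.149]
force: [-7.0, -2.3, 2.8]
gripper_width: 0.594
grasp_force: 51.9
```

```bash
python3 f.py
```

```text
turn 14.1 deg q6 -0.654  tq about tool z -0.009  |T| 1.04 F [-7.  -2.3  2.8] g 52 [-0.4   0.96  0.01]
```

Request:
send_rows(plan=[{"fingers": -1,"linear": [0,0,0],"delta_rot": [0,0,0.08]},{"fingers": -1,"linear": [0,0,0],"delta_rot": [0,0,0.08]}])

```text
time_s: 6.52
ee_pos: [0.5061, 0.0173, 0.2575]
orientation: [0.544, 0.799, 0.217, 0.14]
force: [-6.4, -3.1, 4.0]
gripper_width: 0.597
grasp_force: 51.8
```

```bash
python3 f.py
```

```text
turn 18.7 deg q6 -0.574  tq about tool z -0.006  |T| 0.94 F [-6.4 -3.1  4. ] g 52 [-0.39  0.85 -0.01]
```

Request:
send_rows(plan=[{"fingers": -1,"linear": [0,0,0],"delta_rot": [0,0,0.04]},{"fingers": -1,"linear": [0,0,0],"delta_rot": [0,0,0.04]}])

```text
time_s: 6.78
ee_pos: [0.5061, 0.0173, 0.2575]
orientation: [0.559, 0.788, 0.219, 0.136]
force: [-6.6, -3.3, 2.5]
gripper_width: 0.593
grasp_force: 51.9
```

```bash
python3 f.py
```

```text
turn 21.0 deg q6 -0.535  tq about tool z 0.002  |T| 1.01 F [-6.6 -3.3  2.5] g 52 [-0.44  0.91 -0.03]
```

Request:
send_rows(plan=[{"fingers": -1,"linear": [0,0,0],"delta_rot": [0,0,0.04]},{"fingers": -1,"linear": [0,0,0],"delta_rot": [0,0,0.04]}])

```text
time_s: 7.02
ee_pos: [0.5061, 0.0173, 0.2575]
orientation: [0.575, 0.777, 0.222, 0.132]
force: [-7.2, -2.9, 2.5]
gripper_width: 0.598
grasp_force: 51.9
```

```bash
python3 f.py
```

```text
turn 23.2 deg q6 -0.495  tq about tool z -0.168  |T| 1.04 F [-7.2 -2.9  2.5] g 52 [-0.51  0.9   0.13]
```

Request:
send_rows(plan=[{"fingers": -1,"linear": [0,0,0],"delta_rot": [0,0,0.04]},{"fingers": -1,"linear": [0,0,0],"delta_rot": [0,0,0.04]}])

```text
time_s: 7.28
ee_pos: [0.5061, 0.0173, 0.2575]
orientation: [0.59, 0.765, 0.224, 0.127]
force: [-7.3, -2.9, 2.7]
gripper_width: 0.594
grasp_force: 51.9
```

```bash
python3 f.py
```

```text
turn 25.6 deg q6 -0.455  tq about tool z -0.224  |T| 1.12 F [-7.3 -2.9  2.7] g 52 [-0.52  0.97  0.2 ]
```

Request:
send_rows(plan=[{"fingers": -1,"linear": [0,0,0],"delta_rot": [0,0,0.04]},{"fingers": -1,"linear": [0,0,0],"delta_rot": [0,0,0.04]}])

```text
time_s: 7.52
ee_pos: [0.5061, 0.0173, 0.2575]
orientation: [0.605, 0.753, 0.227, 0.123]
force: [-8.8, -4.7, 5.0]
gripper_width: 0.594
grasp_force: 52.0
```

```bash
python3 f.py
```

```text
turn 27.9 deg q6 -0.415  tq about tool z -0.105  |T| 1.26 F [-8.8 -4.7  5. ] g 52 [-0.56  1.13  0.08]
```

Request:
send_rows(plan=[{"fingers": -1,"linear": [0,0,0],"delta_rot": [0,0,0.1]},{"fingers": -1,"linear": [0,0,0],"delta_rot": [0,0,0.1]}])

```text
time_s: 7.78
ee_pos: [0.506, 0.0173, 0.2574]
orientation: [0.643, 0.722, 0.233, 0.111]
force: [-7.5, -3.4, 2.5]
gripper_width: 0.594
grasp_force: 52.0
```

```bash
python3 f.py
```

```text
turn 33.6 deg q6 -0.314  tq about tool z -0.057  |T| 1.17 F [-7.5 -3.4  2.5] g 52 [-0.5   1.06  0.04]
```

Request:
send_rows(plan=[{"fingers": -1,"linear": [0,0,0],"delta_rot": [0,0,0.07]},{"fingers": -1,"linear": [0,0,0],"delta_rot": [0,0,0.07]}])

```text
time_s: 8.02
ee_pos: [0.5059, 0.0173, 0.2574]
orientation: [0.667, 0.699, 0.236, 0.103]
force: [-7.2, -3.5, 2.1]
gripper_width: 0.593
grasp_force: 52.0
```

```bash
python3 f.py
```

```text
turn 37.6 deg q6 -0.244  tq about tool z -0.025  |T| 1.19 F [-7.2 -3.5  2.1] g 52 [-0.45  1.1   0.04]
```

Request:
send_rows(plan=[{"fingers": -1,"linear": [0,0,0],"delta_rot": [0,0,0.04]},{"fingers": -1,"linear": [0,0,0],"delta_rot": [0,0,0.04]}])

```text
time_s: 8.28
ee_pos: [0.5059, 0.0173, 0.2574]
orientation: [0.681, 0.685, 0.238, 0.098]
force: [-8.1, -3.5, 2.3]
gripper_width: 0.592
grasp_force: 52.0
```

```bash
python3 f.py
```

```text
turn 39.9 deg q6 -0.205  tq about tool z -0.175  |T| 1.19 F [-8.1 -3.5  2.3] g 52 [-0.49  1.07  0.18]
```

Request:
send_rows(plan=[{"fingers": -1,"linear": [0,0,0],"delta_rot": [0,0,0.04]},{"fingers": -1,"linear": [0,0,0],"delta_rot": [0,0,0.04]}])

```text
time_s: 8.52
ee_pos: [0.5059, 0.0173, 0.2574]
orientation: [0.695, 0.672, 0.24, 0.093]
force: [-8.4, -3.4, 3.2]
gripper_width: 0.595
grasp_force: 52.0
```

```bash
python3 f.py
```

```text
turn 42.2 deg q6 -0.165  tq about tool z -0.165  |T| 1.19 F [-8.4 -3.4  3.2] g 52 [-0.45  1.09  0.2 ]
```

Request:
send_rows(plan=[{"fingers": -1,"linear": [0,0,0],"delta_rot": [0,0,0.03]},{"fingers": -1,"linear": [0,0,0],"delta_rot": [0,0,0.03]}])

```text
time_s: 8.78
ee_pos: [0.5059, 0.0173, 0.2574]
orientation: [0.705, 0.661, 0.242, 0.09]
force: [-7.5, -3.5, 3.1]
gripper_width: 0.59
grasp_force: 52.0
```

```bash
python3 f.py
```

```text
turn 43.9 deg q6 -0.135  tq about tool z -0.040  |T| 1.15 F [-7.5 -3.5  3.1] g 52 [-0.47  1.05  0.03]
```

Request:
send_rows(plan=[{"fingers": -1,"linear": [0,0,0],"delta_rot": [0,0,0.08]},{"fingers": -1,"linear": [0,0,0],"delta_rot": [0,0,0.08]}])

```text
time_s: 9.02
ee_pos: [0.5059, 0.0174, 0.2574]
orientation: [0.731, 0.632, 0.245, 0.08]
force: [-7.7, -3.0, 2.2]
gripper_width: 0.598
grasp_force: 52.0
```

```bash
python3 f.py
```

```text
turn 48.5 deg q6 -0.054  tq about tool z 0.001  |T| 1.24 F [-7.7 -3.   2.2] g 52 [-0.4   1.17  0.05]
```

Request:
send_rows(plan=[{"fingers": -1,"linear": [0,0,0],"delta_rot": [0,0,0.08]},{"fingers": -1,"linear": [0,0,0],"delta_rot": [0,0,0.08]}])

```text
time_s: 9.28
ee_pos: [0.5058, 0.0173, 0.2573]
orientation: [0.755, 0.603, 0.248, 0.07]
force: [-9.2, -4.0, 3.4]
gripper_width: 0.594
grasp_force: 52.0
```

```bash
python3 f.py
```

```text
turn 53.1 deg q6 0.026  tq about tool z 0.005  |T| 1.29 F [-9.2 -4.   3.4] g 52 [-0.42  1.22  0.05]
```

Request:
send_rows(plan=[{"fingers": -1,"linear": [0,0,0],"delta_rot": [0,0,0.06]},{"fingers": -1,"linear": [0,0,0],"delta_rot": [0,0,0.06]}])

```text
time_s: 9.52
ee_pos: [0.5058, 0.0173, 0.2573]
orientation: [0.773, 0.58, 0.25, 0.062]
force: [-8.0, -3.3, 2.8]
gripper_width: 0.598
grasp_force: 52.0
```

```bash
python3 f.py
```

```text
turn 56.5 deg q6 0.086  tq about tool z -0.018  |T| 1.37 F [-8.  -3.3  2.8] g 52 [-0.49  1.27  0.05]
```

Request:
send_rows(plan=[{"fingers": -1,"linear": [0,0,0],"delta_rot": [0,0,0.04]},{"fingers": -1,"linear": [0,0,0],"delta_rot": [0,0,0.04]}])

```text
time_s: 9.78
ee_pos: [0.5057, 0.0174, 0.2573]
orientation: [0.784, 0.564, 0.251, 0.057]
force: [-8.9, -3.3, 3.4]
gripper_width: 0.597
grasp_force: 52.0
```

```bash
python3 f.py
```

```text
turn 58.8 deg q6 0.125  tq about tool z -0.168  |T| 1.39 F [-8.9 -3.3  3.4] g 52 [-0.52  1.27  0.2 ]
```

Request:
send_rows(plan=[{"fingers": -1,"linear": [0,0,0],"delta_rot": [0,0,0.035]},{"fingers": -1,"linear": [0,0,0],"delta_rot": [0,0,0.035]}])

```text
time_s: 10.02
ee_pos: [0.5058, 0.0173, 0.2574]
orientation: [0.794, 0.551, 0.252, 0.053]
force: [-8.2, -2.3, 3.1]
gripper_width: 0.594
grasp_force: 52.0
```

```bash
python3 f.py
```

```text
turn 60.8 deg q6 0.160  tq about tool z -0.325  |T| 1.35 F [-8.2 -2.3  3.1] g 52 [-0.62  1.16  0.31]
```

Request:
send_rows(plan=[{"fingers": -1,"linear": [0,0,0],"delta_rot": [0,0,0.03]},{"fingers": -1,"linear": [0,0,0],"delta_rot": [0,0,0.03]}])

```text
time_s: 10.28
ee_pos: [0.5058, 0.0173, 0.2573]
orientation: [0.802, 0.539, 0.253, 0.049]
force: [-8.4, -2.3, 3.3]
gripper_width: 0.598
grasp_force: 52.0
```

```bash
python3 f.py
```

```text
turn 62.5 deg q6 0.190  tq about tool z -0.358  |T| 1.37 F [-8.4 -2.3  3.3] g 52 [-0.65  1.15  0.33]
```

Request:
send_rows(plan=[{"fingers": -1,"linear": [0,0,0],"delta_rot": [0,0,0.025]},{"fingers": -1,"linear": [0,0,0],"delta_rot": [0,0,0.025]}])

```text
time_s: 10.52
ee_pos: [0.5058, 0.0172, 0.2573]
orientation: [0.809, 0.529, 0.253, 0.046]
force: [-7.9, -4.0, 2.0]
gripper_width: 0.595
grasp_force: 52.0
```

```bash
python3 f.py
```

```text
turn 63.9 deg q6 0.214  tq about tool z -0.570  |T| 1.48 F [-7.9 -4.   2. ] g 52 [-0.78  1.15  0.5 ]
```

Request:
send_rows(plan=[{"fingers": -1,"linear": [0,0,0],"delta_rot": [0,0,0.018]},{"fingers": -1,"linear": [0,0,0],"delta_rot": [0,0,0.018]}])

```text
time_s: 10.78
ee_pos: [0.5059, 0.0171, 0.2573]
orientation: [0.813, 0.522, 0.254, 0.044]
force: [-7.7, -4.3, 2.5]
gripper_width: 0.595
grasp_force: 51.9
```

```bash
python3 f.py
```

```text
turn 64.9 deg q6 0.232  tq about tool z -0.691  |T| 1.46 F [-7.7 -4.3  2.5] g 52 [-0.85  1.03  0.58]
```

The torque rose to 0.69 N m where the earlier waves had already fallen off, so the carriage is at the stop. Now I turn back counter-clockwise.

Request:
send_rows(plan=[{"fingers": -1,"linear": [0,0,0],"delta_rot": [0,0,-0.06]},{"fingers": -1,"linear": [0,0,0],"delta_rot": [0,0,-0.12]},{"fingers": -1,"linear": [0,0,0],"delta_rot": [0,0,-0.12]}])

```text
time_s: 11.15
ee_pos: [0.5058, 0.0174, 0.2573]
orientation: [0.781, 0.57, 0.251, 0.059]
force: [-9.2, -2.6, 2.6]
gripper_width: 0.598
grasp_force: 52.0
```

```bash
python3 f.py
```

```text
turn 58.0 deg q6 0.112  tq about tool z -0.272  |T| 1.31 F [-9.2 -2.6  2.6] g 52 [-0.51  1.17  0.31]
```

Request:
send_rows(plan=[{"fingers": -1,"linear": [0,0,0],"delta_rot": [0,0,-0.06]},{"fingers": -1,"linear": [0,0,0],"delta_rot": [0,0,-0.06]}])

```text
time_s: 11.4
ee_pos: [0.5058, 0.0174, 0.2573]
orientation: [0.763, 0.593, 0.249, 0.066]
force: [-8.6, -4.3, 3.3]
gripper_width: 0.592
grasp_force: 52.1
```

```bash
python3 f.py
```

```text
turn 54.6 deg q6 0.052  tq about tool z 0.025  |T| 1.25 F [-8.6 -4.3  3.3] g 52 [-0.39  1.19  0.03]
```

Request:
send_rows(plan=[{"fingers": -1,"linear": [0,0,0],"delta_rot": [0,0,-0.06]},{"fingers": -1,"linear": [0,0,0],"delta_rot": [0,0,-0.06]}])

```text
time_s: 11.65
ee_pos: [0.5058, 0.0173, 0.2574]
orientation: [0.745, 0.615, 0.247, 0.074]
force: [-8.2, -2.5, 2.2]
gripper_width: 0.593
grasp_force: 52.1
```

```bash
python3 f.py
```

```text
turn 51.2 deg q6 -0.008  tq about tool z -0.011  |T| 1.26 F [-8.2 -2.5  2.2] g 52 [-0.47  1.17  0.03]
```

Request:
send_rows(plan=[{"fingers": -1,"linear": [0,0,0],"delta_rot": [0,0,-0.06]},{"fingers": -1,"linear": [0,0,0],"delta_rot": [0,0,-0.06]}])

```text
time_s: 11.9
ee_pos: [0.5059, 0.0173, 0.2574]
orientation: [0.726, 0.637, 0.245, 0.081]
force: [-7.9, -2.4, 2.0]
gripper_width: 0.596
grasp_force: 52.1
```

```bash
python3 f.py
```

```text
turn 47.7 deg q6 -0.068  tq about tool z -0.072  |T| 1.25 F [-7.9 -2.4  2. ] g 52 [-0.47  1.16  0.1 ]
```

Request:
send_rows(plan=[{"fingers": -1,"linear": [0,0,0],"delta_rot": [0,0,-0.06]},{"fingers": -1,"linear": [0,0,0],"delta_rot": [0,0,-0.06]}])

```text
time_s: 12.15
ee_pos: [0.5059, 0.0173, 0.2574]
orientation: [0.707, 0.659, 0.242, 0.089]
force: [-8.0, -3.9, 1.9]
gripper_width: 0.595
grasp_force: 52.1
```

```bash
python3 f.py
```

```text
turn 44.3 deg q6 -0.128  tq about tool z -0.016  |T| 1.18 F [-8.  -3.9  1.9] g 52 [-0.44  1.09  0.03]
```

Request:
send_rows(plan=[{"fingers": -1,"linear": [0,0,0],"delta_rot": [0,0,-0.06]},{"fingers": -1,"linear": [0,0,0],"delta_rot": [0,0,-0.06]}])

```text
time_s: 12.4
ee_pos: [0.5059, 0.0173, 0.2574]
orientation: [0.687, 0.68, 0.239, 0.096]
force: [-7.9, -2.8, 3.5]
gripper_width: 0.593
grasp_force: 52.1
```

```bash
python3 f.py
```

```text
turn 40.9 deg q6 -0.188  tq about tool z -0.002  |T| 1.18 F [-7.9 -2.8  3.5] g 52 [-0.47  1.08 -0.  ]
```

Request:
send_rows(plan=[{"fingers": -1,"linear": [0,0,0],"delta_rot": [0,0,-0.06]},{"fingers": -1,"linear": [0,0,0],"delta_rot": [0,0,-0.06]}])

```text
time_s: 12.65
ee_pos: [0.506, 0.0173, 0.2574]
orientation: [0.666, 0.7, 0.236, 0.103]
force: [-7.5, -3.4, 2.6]
gripper_width: 0.595
grasp_force: 52.1
```

```bash
python3 f.py
```

```text
turn 37.4 deg q6 -0.248  tq about tool z -0.016  |T| 1.15 F [-7.5 -3.4  2.6] g 52 [-0.47  1.05  0.01]
```

Request:
send_rows(plan=[{"fingers": -1,"linear": [0,0,0],"delta_rot": [0,0,-0.06]},{"fingers": -1,"linear": [0,0,0],"delta_rot": [0,0,-0.06]}])

```text
time_s: 12.9
ee_pos: [0.506, 0.0173, 0.2574]
orientation: [0.645, 0.719, 0.233, 0.11]
force: [-7.1, -2.7, 2.2]
gripper_width: 0.593
grasp_force: 52.0
```

```bash
python3 f.py
```

```text
turn 34.0 deg q6 -0.308  tq about tool z 0.030  |T| 1.11 F [-7.1 -2.7  2.2] g 52 [-0.37  1.05  0.01]
```

Request:
send_rows(plan=[{"fingers": -1,"linear": [0,0,0],"delta_rot": [0,0,-0.05]},{"fingers": -1,"linear": [0,0,0],"delta_rot": [0,0,-0.05]}])

```text
time_s: 13.15
ee_pos: [0.506, 0.0173, 0.2575]
orientation: [0.627, 0.735, 0.23, 0.116]
force: [-6.8, -3.6, 2.4]
gripper_width: 0.594
grasp_force: 52.0
```

```bash
python3 f.py
```

```text
turn 31.2 deg q6 -0.357  tq about tool z 0.245  |T| 1.18 F [-6.8 -3.6  2.4] g 52 [-0.33  1.11 -0.21]
```

Request:
send_rows(plan=[{"fingers": -1,"linear": [0,0,0],"delta_rot": [0,0,-0.05]},{"fingers": -1,"linear": [0,0,0],"delta_rot": [0,0,-0.05]}])

```text
time_s: 13.4
ee_pos: [0.506, 0.0174, 0.2574]
orientation: [0.608, 0.751, 0.227, 0.122]
force: [-7.7, -2.4, 2.7]
gripper_width: 0.594
grasp_force: 52.0
```

```bash
python3 f.py
```

```text
turn 28.3 deg q6 -0.407  tq about tool z 0.317  |T| 1.16 F [-7.7 -2.4  2.7] g 52 [-0.24  1.11 -0.24]
```

Request:
send_rows(plan=[{"fingers": -1,"linear": [0,0,0],"delta_rot": [0,0,-0.05]},{"fingers": -1,"linear": [0,0,0],"delta_rot": [0,0,-0.05]}])

```text
time_s: 13.65
ee_pos: [0.506, 0.0174, 0.2575]
orientation: [0.589, 0.766, 0.224, 0.127]
force: [-7.3, -2.8, 2.8]
gripper_width: 0.597
grasp_force: 52.0
```

```bash
python3 f.py
```

```text
turn 25.4 deg q6 -0.457  tq about tool z 0.132  |T| 1.09 F [-7.3 -2.8  2.8] g 52 [-0.36  1.03 -0.11]
```

Request:
send_rows(plan=[{"fingers": -1,"linear": [0,0,0],"delta_rot": [0,0,-0.05]},{"fingers": -1,"linear": [0,0,0],"delta_rot": [0,0,-0.05]}])

```text
time_s: 13.9
ee_pos: [0.5061, 0.0173, 0.2575]
orientation: [0.57, 0.78, 0.221, 0.133]
force: [-5.8, -2.6, 1.2]
gripper_width: 0.599
grasp_force: 51.9
```

```bash
python3 f.py
```

```text
turn 22.5 deg q6 -0.508  tq about tool z -0.008  |T| 1.00 F [-5.8 -2.6  1.2] g 52 [-0.41  0.91 -0.  ]
```

Request:
send_rows(plan=[{"fingers": -1,"linear": [0,0,0],"delta_rot": [0,0,-0.05]},{"fingers": -1,"linear": [0,0,0],"delta_rot": [0,0,-0.05]}])

```text
time_s: 14.15
ee_pos: [0.5061, 0.0173, 0.2575]
orientation: [0.55, 0.794, 0.218, 0.139]
force: [-7.0, -2.7, 2.7]
gripper_width: 0.591
grasp_force: 51.9
```

```bash
python3 f.py
```

```text
turn 19.7 deg q6 -0.558  tq about tool z -0.002  |T| 0.99 F [-7.  -2.7  2.7] g 52 [-0.39  0.91 -0.  ]
```

Request:
send_rows(plan=[{"fingers": -1,"linear": [0,0,0],"delta_rot": [0,0,-0.05]},{"fingers": -1,"linear": [0,0,0],"delta_rot": [0,0,-0.05]}])

```text
time_s: 14.4
ee_pos: [0.5062, 0.0173, 0.2576]
orientation: [0.53, 0.808, 0.214, 0.144]
force: [-6.5, -2.1, 1.8]
gripper_width: 0.593
grasp_force: 51.9
```

```bash
python3 f.py
```

```text
turn 16.8 deg q6 -0.608  tq about tool z -0.040  |T| 1.04 F [-6.5 -2.1  1.8] g 52 [-0.47  0.93  0.01]
```

Request:
send_rows(plan=[{"fingers": -1,"linear": [0,0,0],"delta_rot": [0,0,-0.05]},{"fingers": -1,"linear": [0,0,0],"delta_rot": [0,0,-0.05]}])

```text
time_s: 14.65
ee_pos: [0.5061, 0.0173, 0.2575]
orientation: [0.51, 0.821, 0.211, 0.149]
force: [-6.8, -3.1, 2.6]
gripper_width: 0.591
grasp_force: 51.9
```

```bash
python3 f.py
```

```text
turn 14.0 deg q6 -0.657  tq about tool z 0.186  |T| 1.01 F [-6.8 -3.1  2.6] g 52 [-0.32  0.94 -0.17]
```

Request:
send_rows(plan=[{"fingers": -1,"linear": [0,0,0],"delta_rot": [0,0,-0.05]},{"fingers": -1,"linear": [0,0,0],"delta_rot": [0,0,-0.05]}])

```text
time_s: 14.9
ee_pos: [0.5062, 0.0174, 0.2576]
orientation: [0.489, 0.833, 0.207, 0.154]
force: [-5.5, -1.8, 1.9]
gripper_width: 0.599
grasp_force: 51.9
```

```bash
python3 f.py
```

```text
turn 11.1 deg q6 -0.707  tq about tool z 0.284  |T| 0.93 F [-5.5 -1.8  1.9] g 52 [-0.24  0.86 -0.26]
```

Request:
send_rows(plan=[{"fingers": -1,"linear": [0,0,0],"delta_rot": [0,0,-0.05]},{"fingers": -1,"linear": [0,0,0],"delta_rot": [0,0,-0.05]}])

```text
time_s: 15.15
ee_pos: [0.5062, 0.0174, 0.2576]
orientation: [0.468, 0.845, 0.203, 0.16]
force: [-5.8, -3.1, 2.0]
gripper_width: 0.595
grasp_force: 51.9
```

```bash
python3 f.py
```

```text
turn 8.2 deg q6 -0.757  tq about tool z 0.122  |T| 0.88 F [-5.8 -3.1  2. ] g 52 [-0.27  0.83 -0.1 ]
```

Request:
send_rows(plan=[{"fingers": -1,"linear": [0,0,0],"delta_rot": [0,0,-0.07]},{"fingers": -1,"linear": [0,0,0],"delta_rot": [0,0,-0.07]}])

```text
time_s: 15.4
ee_pos: [0.5062, 0.0174, 0.2576]
orientation: [0.438, 0.861, 0.197, 0.167]
force: [-6.3, -2.9, 1.9]
gripper_width: 0.594
grasp_force: 51.9
```

```bash
python3 f.py
```

```text
turn 4.2 deg q6 -0.828  tq about tool z -0.007  |T| 0.95 F [-6.3 -2.9  1.9] g 52 [-0.42  0.85 -0.02]
```

Request:
send_rows(plan=[{"fingers": -1,"linear": [0,0,0],"delta_rot": [0,0,-0.07]},{"fingers": -1,"linear": [0,0,0],"delta_rot": [0,0,-0.07]}])

```text
time_s: 15.65
ee_pos: [0.5062, 0.0174, 0.2576]
orientation: [0.408, 0.876, 0.191, 0.173]
force: [-5.2, -2.0, 2.3]
gripper_width: 0.593
grasp_force: 51.8
```

```bash
python3 f.py
```

```text
turn 0.2 deg q6 -0.898  tq about tool z 0.048  |T| 0.96 F [-5.2 -2.   2.3] g 52 [-0.37  0.88 -0.05]
```

Request:
send_rows(plan=[{"fingers": -1,"linear": [0,0,0],"delta_rot": [0,0,-0.06]},{"fingers": -1,"linear": [0,0,0],"delta_rot": [0,0,-0.06]}])

```text
time_s: 15.9
ee_pos: [0.5063, 0.0174, 0.2576]
orientation: [0.381, 0.888, 0.186, 0.179]
force: [-5.9, -2.0, 2.3]
gripper_width: 0.598
grasp_force: 51.8
```

```bash
python3 f.py
```

```text
turn -3.2 deg q6 -0.958  tq about tool z 0.113  |T| 0.87 F [-5.9 -2.   2.3] g 52 [-0.29  0.82 -0.1 ]
```

Request:
send_rows(plan=[{"fingers": -1,"linear": [0,0,0],"delta_rot": [0,0,-0.06]},{"fingers": -1,"linear": [0,0,0],"delta_rot": [0,0,-0.06]}])

```text
time_s: 16.15
ee_pos: [0.5063, 0.0175, 0.2576]
orientation: [0.355, 0.899, 0.181, 0.185]
force: [-5.7, -1.8, 3.6]
gripper_width: 0.593
grasp_force: 51.8
```

```bash
python3 f.py
```

```text
turn -6.7 deg q6 -1.017  tq about tool z 0.209  |T| 0.87 F [-5.7 -1.8  3.6] g 52 [-0.21  0.82 -0.17]
```

Request:
send_rows(plan=[{"fingers": -1,"linear": [0,0,0],"delta_rot": [0,0,-0.07]},{"fingers": -1,"linear": [0,0,0],"delta_rot": [0,0,-0.07]}])

```text
time_s: 16.4
ee_pos: [0.5063, 0.0175, 0.2577]
orientation: [0.323, 0.91, 0.174, 0.191]
force: [-5.7, -2.6, 2.2]
gripper_width: 0.593
grasp_force: 51.7
```

```bash
python3 f.py
```

```text
turn -10.7 deg q6 -1.088  tq about tool z 0.091  |T| 0.76 F [-5.7 -2.6  2.2] g 52 [-0.26  0.7  -0.09]
```

Request:
send_rows(plan=[{"fingers": -1,"linear": [0,0,0],"delta_rot": [0,0,-0.07]},{"fingers": -1,"linear": [0,0,0],"delta_rot": [0,0,-0.07]}])

```text
time_s: 16.65
ee_pos: [0.5063, 0.0175, 0.2577]
orientation: [0.291, 0.921, 0.167, 0.197]
force: [-5.7, -1.8, 2.1]
gripper_width: 0.594
grasp_force: 51.8
```

```bash
python3 f.py
```

```text
turn -14.7 deg q6 -1.158  tq about tool z -0.015  |T| 0.82 F [-5.7 -1.8  2.1] g 52 [-0.37  0.73 -0.01]
```

Request:
send_rows(plan=[{"fingers": -1,"linear": [0,0,0],"delta_rot": [0,0,-0.07]},{"fingers": -1,"linear": [0,0,0],"delta_rot": [0,0,-0.07]}])

```text
time_s: 16.9
ee_pos: [0.5064, 0.0176, 0.2577]
orientation: [0.258, 0.931, 0.16, 0.203]
force: [-4.8, -1.8, 2.6]
gripper_width: 0.599
grasp_force: 51.8
```

```bash
python3 f.py
```

```text
turn -18.7 deg q6 -1.228  tq about tool z 0.025  |T| 0.79 F [-4.8 -1.8  2.6] g 52 [-0.3   0.73 -0.02]
```

Request:
send_rows(plan=[{"fingers": -1,"linear": [0,0,0],"delta_rot": [0,0,-0.07]},{"fingers": -1,"linear": [0,0,0],"delta_rot": [0,0,-0.07]}])

```text
time_s: 17.15
ee_pos: [0.5064, 0.0177, 0.2578]
orientation: [0.226, 0.939, 0.153, 0.208]
force: [-5.1, -0.9, 2.4]
gripper_width: 0.597
grasp_force: 51.8
```

```bash
python3 f.py
```

```text
turn -22.7 deg q6 -1.297  tq about tool z 0.198  |T| 0.81 F [-5.1 -0.9  2.4] g 52 [-0.16  0.78 -0.14]
```

Request:
send_rows(plan=[{"fingers": -1,"linear": [0,0,0],"delta_rot": [0,0,-0.06]},{"fingers": -1,"linear": [0,0,0],"delta_rot": [0,0,-0.06]}])

```text
time_s: 17.4
ee_pos: [0.5064, 0.0176, 0.2578]
orientation: [0.198, 0.946, 0.147, 0.213]
force: [-5.7, -2.8, 3.8]
gripper_width: 0.596
grasp_force: 51.8
```

```bash
python3 f.py
```

```text
turn -26.1 deg q6 -1.356  tq about tool z 0.302  |T| 0.87 F [-5.7 -2.8  3.8] g 52 [-0.15  0.82 -0.24]
```

Request:
send_rows(plan=[{"fingers": -1,"linear": [0,0,0],"delta_rot": [0,0,-0.06]},{"fingers": -1,"linear": [0,0,0],"delta_rot": [0,0,-0.06]}])

```text
time_s: 17.65
ee_pos: [0.5064, 0.0177, 0.2578]
orientation: [0.169, 0.951, 0.141, 0.217]
force: [-5.0, -1.4, 2.6]
gripper_width: 0.597
grasp_force: 51.9
```

```bash
python3 f.py
```

```text
turn -29.6 deg q6 -1.417  tq about tool z 0.012  |T| 0.67 F [-5.  -1.4  2.6] g 52 [-0.17  0.65  0.04]
```

Request:
send_rows(plan=[{"fingers": -1,"linear": [0,0,0],"delta_rot": [0,0,-0.07]},{"fingers": -1,"linear": [0,0,0],"delta_rot": [0,0,-0.07]}])

```text
time_s: 17.9
ee_pos: [0.5064, 0.0177, 0.2578]
orientation: [0.136, 0.956, 0.133, 0.222]
force: [-4.3, -2.1, 2.3]
gripper_width: 0.592
grasp_force: 51.9
```

```bash
python3 f.py
```

```text
turn -33.6 deg q6 -1.487  tq about tool z -0.015  |T| 0.78 F [-4.3 -2.1  2.3] g 52 [-0.25  0.74  0.05]
```

Request:
send_rows(plan=[{"fingers": -1,"linear": [0,0,0],"delta_rot": [0,0,-0.07]},{"fingers": -1,"linear": [0,0,0],"delta_rot": [0,0,-0.07]}])

```text
time_s: 18.15
ee_pos: [0.5065, 0.0178, 0.2578]
orientation: [0.102, 0.961, 0.125, 0.226]
force: [-5.4, -1.2, 3.3]
gripper_width: 0.591
grasp_force: 51.9
```

```bash
python3 f.py
```

```text
turn -37.6 deg q6 -1.557  tq about tool z 0.080  |T| 0.72 F [-5.4 -1.2  3.3] g 52 [-0.17  0.7  -0.03]
```

Request:
send_rows(plan=[{"fingers": -1,"linear": [0,0,0],"delta_rot": [0,0,-0.05]},{"fingers": -1,"linear": [0,0,0],"delta_rot": [0,0,-0.05]}])

```text
time_s: 18.4
ee_pos: [0.5064, 0.0178, 0.2578]
orientation: [0.078, 0.963, 0.12, 0.229]
force: [-4.8, -2.1, 3.7]
gripper_width: 0.596
grasp_force: 51.9
```

```bash
python3 f.py
```

```text
turn -40.4 deg q6 -1.606  tq about tool z 0.200  |T| 0.77 F [-4.8 -2.1  3.7] g 52 [-0.11  0.75 -0.12]
```

Request:
send_rows(plan=[{"fingers": -1,"linear": [0,0,0],"delta_rot": [0,0,-0.05]},{"fingers": -1,"linear": [0,0,0],"delta_rot": [0,0,-0.05]}])

```text
time_s: 18.65
ee_pos: [0.5065, 0.0179, 0.2579]
orientation: [0.054, 0.964, 0.114, 0.232]
force: [-5.1, -1.0, 3.6]
gripper_width: 0.592
grasp_force: 51.9
```

```bash
python3 f.py
```

```text
turn -43.3 deg q6 -1.656  tq about tool z 0.363  |T| 0.78 F [-5.1 -1.   3.6] g 52 [ 0.08  0.75 -0.21]
```

Wave 5 has reached its peak. I carry on to where it has died away.

Request:
send_rows(plan=[{"fingers": -1,"linear": [0,0,0],"delta_rot": [0,0,-0.05]},{"fingers": -1,"linear": [0,0,0],"delta_rot": [0,0,-0.05]}])

```text
time_s: 18.9
ee_pos: [0.5065, 0.0179, 0.2578]
orientation: [0.03, 0.965, 0.108, 0.235]
force: [-5.5, 0.6, 1.7]
gripper_width: 0.597
grasp_force: 51.9
```

```bash
python3 f.py
```

```text
turn -46.2 deg q6 -1.706  tq about tool z 0.145  |T| 0.70 F [-5.5  0.6  1.7] g 52 [-0.04  0.69 -0.03]
```

Request:
send_rows(plan=[{"fingers": -1,"linear": [0,0,0],"delta_rot": [0,0,-0.05]},{"fingers": -1,"linear": [0,0,0],"delta_rot": [0,0,-0.05]}])

```text
time_s: 19.15
ee_pos: [0.5065, 0.0179, 0.2578]
orientation: [0.006, 0.966, 0.102, 0.238]
force: [-5.9, -0.9, 3.6]
gripper_width: 0.597
grasp_force: 51.9
```

```bash
python3 f.py
```

```text
turn -49.0 deg q6 -1.757  tq about tool z 0.060  |T| 0.66 F [-5.9 -0.9  3.6] g 52 [-0.09  0.65  0.03]
```

Request:
send_rows(plan=[{"fingers": -1,"linear": [0,0,0],"delta_rot": [0,0,-0.03]},{"fingers": -1,"linear": [0,0,0],"delta_rot": [0,0,-0.03]},{"fingers": -1,"linear": [0,0,0],"delta_rot": [0,0,-0.03]}])

```text
time_s: 19.52
ee_pos: [0.5065, 0.0179, 0.2578]
orientation: [-0.008, 0.966, 0.099, 0.239]
force: [-4.8, -1.1, 2.8]
gripper_width: 0.595
grasp_force: 51.9
```

```bash
python3 f.py
```

```text
turn -50.7 deg q6 -1.786  tq about tool z 0.002  |T| 0.74 F [-4.8 -1.1  2.8] g 52 [-0.17  0.71  0.07]
```

Request:
send_rows(plan=[{"fingers": 1,"linear": [0,0,0],"delta_rot": [0,0,0]},{"fingers": 1,"linear": [0,0,0],"delta_rot": [0,0,0]},{"fingers": 1,"linear": [0,0,0],"delta_rot": [0,0,0]},{"fingers": 1,"linear": [0,0,0],"delta_rot": [0,0,0]},{"fingers": 1,"linear": [0,0,0],"delta_rot": [0,0,0]},{"fingers": 1,"linear": [0,0,0],"delta_rot": [0,0,0]},{"fingers": 1,"linear": [0,0,0],"delta_rot": [0,0,0]},{"fingers": 1,"linear": [0,0,0],"delta_rot": [0,0,0]}])

```text
time_s: 20.52
ee_pos: [0.5068, 0.018, 0.2569]
orientation: [-0.009, 0.966, 0.099, 0.239]
force: [-0.0, -0.7, -1.2]
gripper_width: 0.999
grasp_force: 0.0
```

Request:
send_rows(plan=[{"fingers": 1,"linear": [0,0,-1],"delta_rot": [0,0,0]},{"fingers": 1,"linear": [0,0,-2.5],"delta_rot": [0,0,0]},{"fingers": 1,"linear": [0,0,-4],"delta_rot": [0,0,0]},{"fingers": 1,"linear": [0,0,-6],"delta_rot": [0,0,0]},{"fingers": 1,"linear": [0,0,-8],"delta_rot": [0,0,0]},{"fingers": 1,"linear": [0,0,-10],"delta_rot": [0,0,0]},{"fingers": 1,"linear": [0,0,-10],"delta_rot": [0,0,0]},{"fingers": 1,"linear": [0,0,-10],"delta_rot": [0,0,0]}])

```text
time_s: 21.52
ee_pos: [0.4608, -0.0016, 0.3433]
orientation: [-0.009, 0.966, 0.099, 0.239]
force: [0.3, 0.7, -0.7]
gripper_width: 1.0
grasp_force: 0.0
```

```bash
python3 - <<'E'
from cell import status,finish_job
s=status.observe(); print(s["ee_pos"],s["force"],s["gripper_width"])
if s["ee_pos"][2]>.33 and s["gripper_width"]>.95: print(finish_job())
E
```

```text
[ 0.46076867 -0.00158107  0.3432728 ] [ 0.32477159  0.69814961 -0.68021195] 1.0003980887326394
the job is handed in; nothing more can be done
None
```

I brought the carriage up gently to its end stop (about 0.7 N m), turned the knob back five clicks counted by feel, let go, backed the arm clear and handed the job in; the hand-in reported no verdict.

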